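Walk the heater block round to its stop rail

ROBOT

A 6-joint arm with a two-finger parallel gripper is mounted at the origin on a cart in front of the work surface, level with it; the furniture and walls round the work are solid. World frame = base frame: x ahead of the robot, y to its left, z up, the work surface at z = 0. Lengths are in m, angles in rad, forces in N, time in s.
With the tool pointing down it reaches from about 0.425 to 0.95 m from the base axis. Payload 3.5 kg.
Tool frame: the origin (TCP) lies midway between the tips of the shut fingers; the grasp point (between the pads) lies 19 mm behind it; x points along the fingers, y is the direction in which the jaws open and shut, and the axes are right-handed (so a half turn about x gives the same grasp; the last joint's range is limited). The gripper opens to 85 mm and grips with 20 to 120 N. Pads are 22 mm wide; open, the fingers measure 114 mm over their backs; the gripper's body (76 mm by 85 mm) begins 54 mm behind the grasp point. The pads swing forward as they close: fully open they stand 13 mm farther back than shut.
Start: joints at [-1.463, 0.286, 1.577, -0, 1.279, -0.15], TCP at [0.172, -0.653, 0.231] pointing down, gripper open.
Joint ranges: [-2.77, 2.77], [-0.9, 2.22], [0.21, 2.48], [-1.53, 4.67], [0.24, 2.81], [-2.84, 2.84]. Speed limits (rad/s): [2.79, 2.79, 3.14, 3.14, 3.14, 3.14].

INTERFACE

Orientations are given as a unit quaternion [x, y, z, w].
In Python, from plant import ctrl, vision gives the robot as it stands. The module is installed in compiled form; this text tells all that it offers.
- The arm moves only by the tool play_rows, never from a script. Its arguments are lists of equal length, an entry for each row: "claw": the closure in counts, from 0 (fully open) to 255 (shut); "travel": the shift along the tool's x, y, z in m, a list of three; "dr": the turn, a rotation vector about the tool's x, y, z in rad, a list of three. In form: {"claw": [claw, ...], "travel": [[tx, ty, tz], ...], "dr": [[wx, wy, wz], ...]}. A call has 1 to 20 rows; each row is the pose to reach, as a shift and turn from the pose measured when the call began, along the tool's axes at that moment; what a row does not reach only later rows make up. A row lasts 1/10 s, in which the tool goes at most 50 mm and 8.59 degrees, less where a joint would pass 70% of its speed; a pose out of reach is approached as far as the arm can. A call with a gripper value outside its range is refused whole. The fingers move at their own pace and stop on an object; "force" is the grip in N (left out, the last holds). Time passes only in rows, so rows that repeat a pose let the fingers close. It gives the time, the measured TCP pose, the force and the opening at its end, in the units of the state.
- ctrl.get_state(): the state, without advancing time (a new reading comes with each control period).
- vision.read_camera(name): name is "scene" or "top" or "wrist"; returns a dict with "img" (480x640x3 uint8, red, green, blue), "range_z" (480x640 float32, m along the optical axis (not along the pixel's ray), 0 where there is no reading), "K" (3x3 intrinsics, pixels), "world_to_cam" (4x4, takes a point from world to camera coordinates). Camera axes: x right, y up, looking along -z (the intrinsics and any distortion apply to the point x, -y, -z); pixel columns grow to the right and rows downward; lengths in m; the calibration is good to about 2 mm. A picture is of the moment at which its call begins.
- ctrl.sign_off(): hands the job in, once; it reports no verdict.
The state is a dict: "time": time; "qpos": joint angles; "dq": joint speeds; "joint_efforts": joint torques, N m; "eef_pos": TCP position; "tcp_rot": TCP orientation; "contact_force": force on the tool from outside, world axes, zero at the start; "wrist_torque": the same for the moment, N m; "opening": opening from 0.0 (shut) to 1.0 (fully open).
Only numpy, scipy, OpenCV 4.12 (cv2) and the standard library are available. Lean on these libraries where they do the work, as an engineer would, in place of code of your own. Each camera call takes 0.05 s, during which the arm holds its last target.

TASK

Turn the heavy metal heater block round on the bench by pushing with the fingertips (a little at one corner, then at another, walks it round best) until the side with the four wide wells squarely faces the stop rail while the block still stands a good finger's width clear of the rail. Then push it straight home so that this side lies flush against the rail over its whole length, with neither end of the block hanging past the rail. Do not grip, lift or tip the block at any time, and leave everything else on the bench where it is.

Things in the scene. Friction and masses are not known exactly. Their poses are not given: they have to be found in the camera images.
- block: Loose bare metal block, 90 x 120 x 45 mm (x, y, z), 0.7 to 1 kg, plain flat upright faces; slides when pushed with 3 to 12 N. Four wide wells (17 mm) along its front side, six narrow (10 mm) along its back. Origin: centre of underside; x points out of the front side (at +45 mm), y along it (ends +-60 mm), z up. At the start the front is turned 35 to 75 degrees counterclockwise from the rail.
- front_left (a point): Foot of the upright edge of the block at its front side, the end at block x = +45 mm, y = +60 mm.
- front_right (a point): Foot of the other upright edge of the block's front side, at block x = +45 mm, y = -60 mm.
- rail: Low aluminium stop rail, 260 mm long, 18 mm thick, 26 mm high (31 with its screws), fixed to the bench beyond the block. Origin: foot of its flat front face, at mid length. x points into the rail, away from the block (front face x = 0, free bench x < 0), y along the rail (ends +-130 mm), z up. With the block home the two x axes are parallel and the block's origin is at x = -45 mm.
- tuning_bottle: Loose bystander: white bottle with a white cap, 48 mm across, 101 mm high; origin at the centre of its underside.
- beaker: Loose bystander: small clear beaker, about 55 mm across, 66 mm high; origin at the centre of its underside.
- marker_black: Loose bystander: black marker lying flat, 14 x 138 x 16 mm, length along its y; origin at its middle, on the bench.
- cone_case: Loose bystander: flat round case, 61 mm across, 24 mm high; origin at the centre of its underside.

How it is judged:
On the way:
1. the wide-well side squarely faces the rail (within about 8 degrees) while both its ends are still at least 8 mm clear of the rail (angle between the x axis of block and the x axis of rail, either way round below 0.14 rad and x of each of front_left, front_right in the frame of rail below -0.008 m and x of rail in the frame of block above 0.045 m and angle between block's own z axis and vertical below 0.05 rad and height (world z) of block below 0.005 m), for 0.2 s.
At the end, for the whole second after the job is handed in: Both ends of the block's wide-well side are within 4 mm of the rail's front face, the block overhangs neither end of the rail by more than 5 mm, and it stands flat on the bench, at rest (x of each of front_left, front_right in the frame of rail above -0.004 m and y of front_left in the frame of rail below 0.135 m and y of front_right in the frame of rail above -0.135 m and angle between block's own z axis and vertical below 0.05 rad and height (world z) of block below 0.005 m and linear speed of block below 0.01 m/s and angular speed of block below 0.05 rad/s); the robot touches nothing.
It fails at once if the block is lifted off the bench or tipped (height (world z) of block above 0.012 m or angle between block's own z axis and vertical above 0.15 rad).
It fails at once if the bottle is pushed from its place, lifted or knocked over (distance of tuning_bottle from where it was at the start of the episode above 0.02 m or angle between tuning_bottle's own z axis and vertical above 0.3 rad).
It fails at once if the beaker is pushed from its place, lifted or knocked over (distance of beaker from where it was at the start of the episode above 0.02 m or angle between beaker's own z axis and vertical above 0.3 rad).
It fails at once if the marker is pushed from its place, lifted or knocked over (distance of marker_black from where it was at the start of the episode above 0.02 m).
It fails at once if the round case is pushed from its place, lifted or knocked over (distance of cone_case from where it was at the start of the episode above 0.02 m or angle between cone_case's own z axis and vertical above 0.3 rad).
It also fails if it takes over 72 s, if anything falls off the work surface, if the arm or the gripper's body presses on something with over 40 N, if the wrist force passes 120 N, or if a joint passes its speed limit or range.

## Working session

There is one attempt and no reset: what is moved stays moved. The work goes in short steps, Python scripts to look and compute and a tool call to move; the robot and the scene stay as the last step left them, time stands still between calls to the robot, and variables do not carry over. Pictures are saved under pics/ and viewed, and the job is handed in when it is done.

Besides the shell and the picture viewer there is one more tool, called after "Request:" by a JSON object that holds its "op" and its "data". play_rows: Moves the arm, as the interface text tells. Its arguments: {"type":"object","properties":{"claw":{"type":"array","items":{"type":"number"}},"travel":{"type":"array","items":{"type":"array","items":{"type":"number"}}},"dr":{"type":"array","items":{"type":"array","items":{"type":"number"}}},"force":{"type":"number"}},"required":["claw","travel","dr"]}

```bash
mkdir -p pics; cat > h.py <<'E'
import numpy as np, cv2
from plant import ctrl, vision
def grab(n,tag):
    d=vision.read_camera(n); cv2.imwrite(f'pics/{tag}.png',cv2.cvtColor(d['img'],cv2.COLOR_RGB2BGR)); np.savez(f'pics/{tag}.npz',**d); return d
def cast(d,u,v,z):
    K=d['K'];T=np.linalg.inv(d['world_to_cam'])
    r=np.array([(u-K[0,2])/K[0,0],-(v-K[1,2])/K[1,1],-1.]);r=T[:3,:3]@r;o=T[:3,3]
    return o+r*(z-o[2])/r[2]
def cloud(d):
    K=d['K'];T=np.linalg.inv(d['world_to_cam']);z=d['range_z']
    v,u=np.mgrid[:480,:640]
    p=np.stack([(u-K[0,2])/K[0,0]*z,-(v-K[1,2])/K[1,1]*z,-z],-1)
    return p@T[:3,:3].T+T[:3,3]
def proj(d,p):
    c=d['world_to_cam']@np.append(p,1);K=d['K'];return K[0,0]*c[0]/-c[2]+K[0,2],K[1,1]*-c[1]/-c[2]+K[1,2]
E
python3 - <<'E'
from h import *
for n in ['top','scene']:
    d=grab(n,n+'0');print(n,d['K'].tolist(),d['world_to_cam'].round(3).tolist())
s=ctrl.get_state();print(s)
E
```

```text
top [[538.0545385654792, 0.0, 314.09685813103357], [0.0, 538.0545385654792, 231.41758679462717], [0.0, 0.0, 1.0]] [[-0.024, -1.0, -0.011, 0.134], [0.998, -0.024, 0.051, -0.5], [-0.051, -0.01, 0.999, -1.134], [0.0, 0.0, 0.0, 1.0]]
scene [[478.87921745954475, 0.0, 318.81207071017707], [0.0, 478.87921745954475, 237.75970638598056], [0.0, 0.0, 1.0]] [[-0.841, -0.54, 0.015, 0.493], [0.3, -0.443, 0.845, -0.141], [-0.45, 0.715, 0.535, -0.995], [0.0, 0.0, 0.0, 1.0]]
{'time': 0.1, 'qpos': array([-1.46296005e+00,  2.87100111e-01,  1.57800591e+00,  2.57136052e-05,
        1.27862731e+00, -1.50010313e-01]), 'dq': array([-0.00105807, -0.00269215, -0.00438241,  0.00097003,  0.00072085,
        0.00016771]), 'joint_efforts': array([ 7.16155319e-04, -4.07296121e+01, -2.93699062e+01, -1.22072965e-04,
        3.41004852e-03, -1.91372507e-06]), 'eef_pos': array([ 0.17208811, -0.65208636,  0.23008352]), 'tcp_rot': array([ 0.70126302,  0.09166404, -0.70121371,  0.09015106]), 'contact_force': array([-0.01861195, -0.06411185, -0.12177127]), 'wrist_torque': array([-0.01730853, -0.01992247,  0.03995669]), 'opening': 0.9985367515663336}
```

View pics/top0.png

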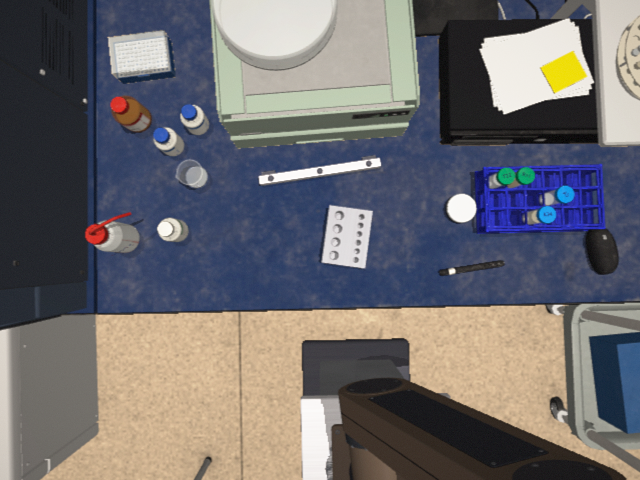

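View pics/scene0.png

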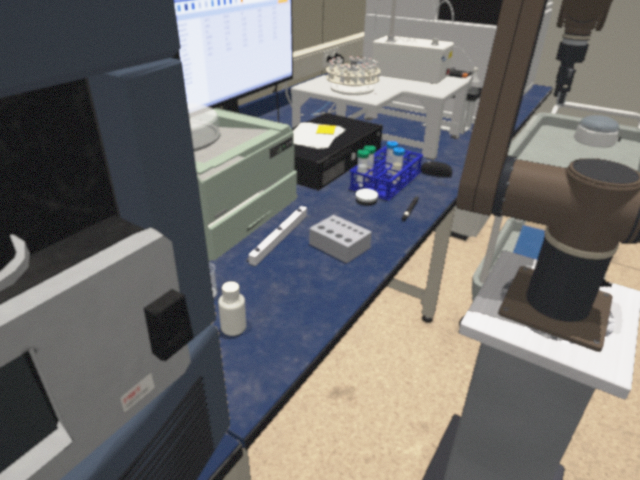

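The top view shows the rail from (260,180) to (381,163). The block is at about (347,237) with its wide wells on the left, facing world +y. The bottle is at (172,230), the beaker at (192,174), the case at (461,208) and the marker at (472,267).

```bash
cat >> h.py <<'E'
def light(d,box):
    hsv=cv2.cvtColor(d['img'],cv2.COLOR_RGB2HSV)
    m=((hsv[...,1]<70)&(hsv[...,2]>110)).astype(np.uint8)*255
    o=np.zeros_like(m);x0,y0,x1,y1=box;o[y0:y1,x0:x1]=m[y0:y1,x0:x1]
    return o
def blockpose(d,box=(290,185,420,300)):
    """top-face min-area rect; front from well sizes"""
    m=cv2.morphologyEx(light(d,box),cv2.MORPH_CLOSE,np.ones((3,3)))
    c=max(cv2.findContours(m,cv2.RETR_EXTERNAL,cv2.CHAIN_APPROX_NONE)[0],key=cv2.contourArea)
    P=np.array([cast(d,u,v,.045)[:2] for u,v in c[:,0]])*1000
    return cv2.minAreaRect(P.astype(np.float32)),P
E
python3 - <<'E'
from h import *
d=dict(np.load('pics/top0.npz'))
r,P=blockpose(d);print('block',r,cv2.boxPoints(r).round(1).tolist())
p=cloud(d)
for n,(x0,y0,x1,y1) in dict(block=(315,200,380,275),rail=(255,155,385,187),bot=(155,215,190,245),beak=(172,155,210,190),case=(442,190,478,225),mark=(435,255,508,278)).items():
    q=p[y0:y1,x0:x1].reshape(-1,3)
    zz=q[:,2]; k=q[(zz>.01)&(zz<.2)]
    print(n,np.percentile(zz,[5,50,95]).round(3),len(k),'' if len(k)<5 else (np.percentile(k,[1,50,99],axis=0)*1000).round(0).tolist())
    if n in('block','rail'):
        h=.045 if n=='block' else .026
        k=q[abs(zz-h)<.008]*1000
        print(cv2.minAreaRect(k[:,:2].astype(np.float32)))
m=light(d,(255,150,390,190));c=max(cv2.findContours(m,cv2.RETR_EXTERNAL,2)[0],key=cv2.contourArea)
R=np.array([cast(d,u,v,.026)[:2]*1000 for u,v in c[:,0]],np.float32);r=cv2.minAreaRect(R);print('rail',r,cv2.boxPoints(r).round(1).tolist())
for s in [(255,150,390,290,'a')]:
    im=cv2.imread('pics/top0.png')[150:290,250:400];cv2.imwrite('pics/crop0.png',cv2.resize(im,None,fx=4,fy=4,interpolation=2))
E
```

```text
block ((490.22100830078125, 54.20966339111328), (93.16731262207031, 123.07017517089844), 80.75958251953125) [[422.0, 18.100000381469727], [543.5, -1.7000000476837158], [558.4000244140625, 90.30000305175781], [437.0, 110.0999984741211]]
block [-0.003  0.01   0.047] 2409 [[429.0, 5.0, 10.0], [490.0, 53.0, 44.0], [551.0, 102.0, 49.0]]
((489.6462707519531, 53.65509796142578), (90.20545196533203, 120.23409271240234), 80.90257263183594)
rail [-0.004  0.001  0.028] 1149 [[608.0, -19.0, 11.0], [630.0, 107.0, 25.0], [653.0, 233.0, 33.0]]
((630.9107666015625, 107.0919418334961), (19.072795867919922, 259.6853332519531), 7.096015930175781)
bot [-0.003  0.032  0.102] 572 [[489.0, 393.0, 11.0], [510.0, 406.0, 74.0], [535.0, 433.0, 104.0]]
beak [-0.003  0.003  0.065] 431 [[604.0, 349.0, 11.0], [630.0, 380.0, 46.0], [653.0, 401.0, 69.0]]
case [-0.003  0.019  0.026] 678 [[517.0, -219.0, 14.0], [545.0, -190.0, 23.0], [574.0, -162.0, 28.0]]
mark [-0.004  0.     0.015] 307 [[406.0, -277.0, 10.0], [418.0, -217.0, 13.0], [431.0, -145.0, 18.0]]
rail ((631.1361694335938, 107.48490142822266), (26.54888916015625, 262.9017028808594), 6.03414249420166) [[604.0999755859375, 236.8000030517578], [631.7999877929688, -24.600000381469727], [658.2000122070312, -21.799999237060547], [630.5, 239.60000610351562]]
```

View pics/crop0.png

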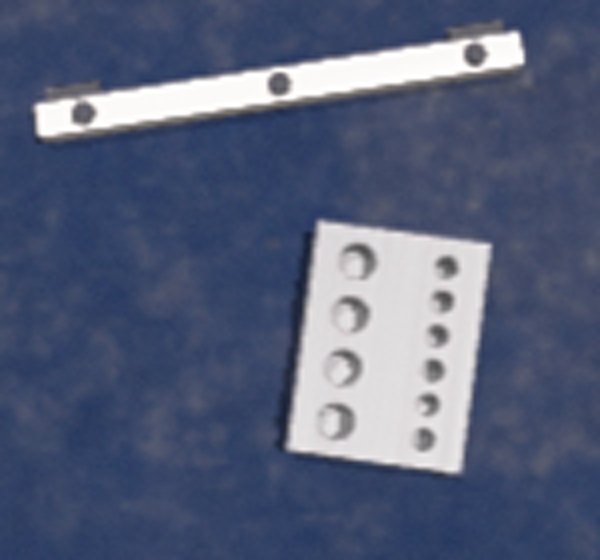

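```bash
cat >> h.py <<'E'
from scipy.spatial.transform import Rotation as Ro
def plan(targets):
    """targets: (x,y,z mm, yaw deg of tool y axis), tool down -> travel, dr from present pose"""
    s=ctrl.get_state();R0=Ro.from_quat(s['tcp_rot']);p0=np.array(s['eef_pos'])
    out=[]
    for x,y,z,a in targets:
        a=np.radians(a);X=np.array([0,0,-1.]);Y=np.array([np.cos(a),np.sin(a),0]);R=Ro.from_matrix(np.stack([X,Y,np.cross(X,Y)],1))
        t=R0.inv().apply(np.array([x,y,z])/1000-p0); w=(R0.inv()*R).as_rotvec()
        print(t.round(4).tolist(),w.round(3).tolist(),'deg',np.degrees(w).round(1).tolist())
def st():
    s=ctrl.get_state();M=Ro.from_quat(s['tcp_rot']).as_matrix()
    print('t',round(s['time'],2),'tcp',(s['eef_pos']*1000).round(1),'yaw_y',np.degrees(np.arctan2(M[1,1],M[0,1])).round(1),'xax',M[:,0].round(3),'q',s['qpos'].round(2),'F',s['contact_force'].round(2),'op',round(s['opening'],3))
E
python3 - <<'E'
from h import *
st()
plan([(450,-300,200,-85),(440,-40,150,-100),(440,-40,150,-10),(440,-40,150,80),(440,-40,150,170)])
E
```

```text
t 0.1 tcp [ 172.1 -652.1  230.1] yaw_y -75.2 xax [-0.     0.002 -1.   ] q [-1.46  0.29  1.58  0.    1.28 -0.15] F [-0.02 -0.06 -0.12] op 0.999
[0.0308, -0.2695, -0.3585] [0.171, -0.0, 0.002] deg [9.8, -0.0, 0.1]
[0.0813, -0.5234, -0.4151] [0.432, 0.0, 0.002] deg [24.8, 0.0, 0.1]
[0.0813, -0.5234, -0.4151] [-1.138, -0.002, 0.002] deg [-65.2, -0.1, 0.1]
[0.0813, -0.5234, -0.4151] [-2.709, -0.003, 0.0] deg [-155.2, -0.2, 0.0]
[0.0813, -0.5234, -0.4151] [2.003, 0.002, 0.002] deg [114.8, 0.1, 0.1]
```

```bash
python3 - <<'E'
from h import *
plan([(480,-300,200,-9),(437.5,-6.8,120,-9.1)])
E
```

```text
[0.0308, -0.2619, -0.3875] [-1.156, -0.002, 0.002] deg [-66.2, -0.1, 0.1]
[0.1114, -0.556, -0.4211] [-1.154, -0.002, 0.002] deg [-66.1, -0.1, 0.1]
```

Request:
{"op": "play_rows", "data": {"claw": [255,255,255,255,255,255,255,255,255,255,255,255,255,255,255,255,255,255,255,255], "travel": [[0.031,-0.262,-0.3875],[0.031,-0.262,-0.3875],[0.031,-0.262,-0.3875],[0.031,-0.262,-0.3875],[0.031,-0.262,-0.3875],[0.031,-0.262,-0.3875],[0.031,-0.262,-0.3875],[0.031,-0.262,-0.3875],[0.031,-0.262,-0.3875],[0.031,-0.262,-0.3875],[0.031,-0.262,-0.3875],[0.111,-0.556,-0.421],[0.111,-0.556,-0.421],[0.111,-0.556,-0.421],[0.111,-0.556,-0.421],[0.111,-0.556,-0.421],[0.111,-0.556,-0.421],[0.111,-0.556,-0.421],[0.111,-0.556,-0.421],[0.111,-0.556,-0.421]], "dr": [[-1.155,0,0],[-1.155,0,0],[-1.155,0,0],[-1.155,0,0],[-1.155,0,0],[-1.155,0,0],[-1.155,0,0],[-1.155,0,0],[-1.155,0,0],[-1.155,0,0],[-1.155,0,0],[-1.155,0,0],[-1.155,0,0],[-1.155,0,0],[-1.155,0,0],[-1.155,0,0],[-1.155,0,0],[-1.155,0,0],[-1.155,0,0],[-1.155,0,0]]}}

```text
time: 2.1
eef_pos: [0.438, -0.0082, 0.121]
tcp_rot: [0.539, 0.459, -0.538, 0.459]
contact_force: [-0.1, -0.3, -0.6]
opening: 0.003
```

```bash
python3 - <<'E'
from h import *
st()
plan([(437.5,-6.8,120,-9.1),(437.5,-6.8,12,-9.1)])
d=grab('wrist','w1');grab('top','top1')
E
```

```text
t 2.1 tcp [438.   -8.2 121. ] yaw_y -9.1 xax [ 0.001  0.001 -1.   ] q [-0.25 -0.13  2.23  0.    1.04 -0.09] F [-0.12 -0.34 -0.61] op 0.003
[0.001, -0.0008, -0.0013] [-0.0, -0.001, -0.001] deg [-0.0, -0.1, -0.0]
[0.109, -0.0009, -0.0012] [-0.0, -0.001, -0.001] deg [-0.0, -0.1, -0.0]
```

View pics/w1.png

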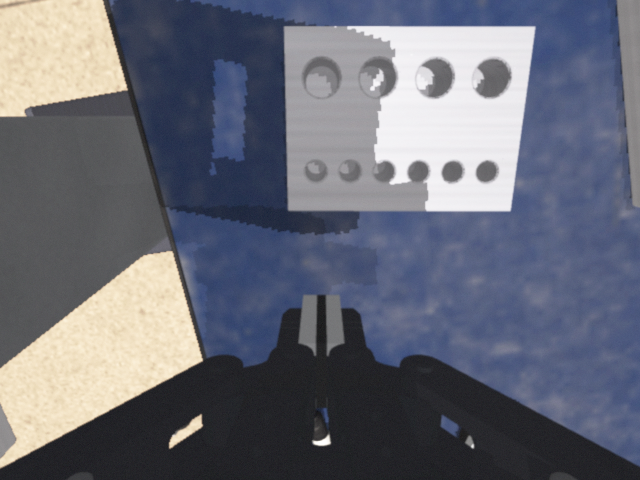

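The wrist view shows the wells as expected, with the six narrow ones nearer the fingers. The fingertip, at column 321, faces the back side near its near end. I'll descend now.

Request:
{"op": "play_rows", "data": {"claw": [255,255,255,255,255], "travel": [[0.05,0,-0.001],[0.09,0,-0.001],[0.109,0,-0.001],[0.109,0,-0.001],[0.109,0,-0.001]], "dr": [[0,0,0],[0,0,0],[0,0,0],[0,0,0],[0,0,0]]}}

```text
time: 2.7
eef_pos: [0.4395, -0.0086, 0.0128]
tcp_rot: [0.54, 0.458, -0.538, 0.458]
contact_force: [0.6, -0.5, 0.4]
opening: -0.001
```

```bash
cat >> h.py <<'E'
def arc(c,ang,thetas,cor=(0,-38),back=56,along=42,z=12,lead=0):
    """block centre c mm, front angle deg; finger rigid with block turning cw about cor(block frame)"""
    a=np.radians(ang);X=np.array([np.cos(a),np.sin(a)]);Y=np.array([-X[1],X[0]]);c=np.array(c)
    C=c+cor[0]*X+cor[1]*Y;T=c-back*X+along*Y
    t=[]
    for th in thetas:
        b=np.radians(-th);R=np.array([[np.cos(b),-np.sin(b)],[np.sin(b),np.cos(b)]]);q=C+R@(T-C);t.append((q[0],q[1],z,ang-th-90+lead))
    plan(t)
E
python3 - <<'E'
from h import *
st()
arc((489.7,53.7),80.9,[0]+list(np.arange(2.5,30.1,2.5)))
E
```

```text
t 2.7 tcp [439.5  -8.6  12.8] yaw_y -9.3 xax [ 0.002  0.001 -1.   ] q [-0.25  0.08  2.27  0.    0.78 -0.09] F [ 0.61 -0.54  0.41] op -0.001
[0.0008, -0.0023, -0.0134] [-0.003, -0.001, -0.002] deg [-0.2, -0.1, -0.1]
[0.0008, -0.0047, -0.017] [0.04, -0.001, -0.002] deg [2.3, -0.1, -0.1]
[0.0008, -0.0069, -0.0206] [0.084, -0.001, -0.002] deg [4.8, -0.1, -0.1]
[0.0008, -0.009, -0.0243] [0.128, -0.002, -0.002] deg [7.3, -0.1, -0.1]
[0.0008, -0.0109, -0.0282] [0.171, -0.002, -0.002] deg [9.8, -0.1, -0.1]
[0.0008, -0.0126, -0.0321] [0.215, -0.002, -0.002] deg [12.3, -0.1, -0.1]
[0.0008, -0.0141, -0.036] [0.259, -0.002, -0.002] deg [14.8, -0.1, -0.1]
[0.0008, -0.0155, -0.04] [0.302, -0.002, -0.002] deg [17.3, -0.1, -0.1]
[0.0008, -0.0167, -0.0441] [0.346, -0.002, -0.002] deg [19.8, -0.1, -0.1]
[0.0008, -0.0178, -0.0483] [0.389, -0.002, -0.002] deg [22.3, -0.1, -0.1]
[0.0008, -0.0186, -0.0524] [0.433, -0.002, -0.002] deg [24.8, -0.1, -0.1]
[0.0008, -0.0193, -0.0567] [0.477, -0.002, -0.001] deg [27.3, -0.1, -0.1]
[0.0008, -0.0197, -0.0609] [0.52, -0.002, -0.001] deg [29.8, -0.1, -0.1]
```

Request:
{"op": "play_rows", "data": {"claw": [255,255,255,255,255,255,255,255,255], "travel": [[0.0008,-0.0015,-0.007],[0.0008,-0.0023,-0.0134],[0.0008,-0.0047,-0.017],[0.0008,-0.0069,-0.0206],[0.0008,-0.009,-0.0243],[0.0008,-0.0109,-0.0282],[0.0008,-0.0126,-0.0321],[0.0008,-0.0141,-0.036],[0.0008,-0.0141,-0.036]], "dr": [[0,0,0],[0,0,0],[0.04,0,0],[0.084,0,0],[0.128,0,0],[0.171,0,0],[0.215,0,0],[0.259,0,0],[0.259,0,0]]}}

```text
time: 3.6
eef_pos: [0.4323, 0.0294, 0.0134]
tcp_rot: [0.595, 0.384, -0.592, 0.386]
contact_force: [-0.2, -1.4, 0.8]
opening: -0.0
```

```bash
cat >> h.py <<'E'
def pose(d,guess):
    """top-face points from range data near guess (centre mm): min-area rect"""
    p=cloud(d).reshape(-1,3)*1000
    k=p[(abs(p[:,2]-45)<7)&(np.hypot(p[:,0]-guess[0],p[:,1]-guess[1])<90)]
    r=cv2.minAreaRect(k[:,:2].astype(np.float32));return r,k
E
python3 - <<'E'
from h import *
st()
d=grab('top','top2');r,k=pose(d,(493,57));print(r,len(k))
im=cv2.imread('pics/top2.png')[150:300,250:420];cv2.imwrite('pics/crop2.png',cv2.resize(im,None,fx=4,fy=4,interpolation=2))
E
```

```text
t 3.6 tcp [432.3  29.4  13.4] yaw_y -24.0 xax [ 0.005  0.    -1.   ] q [-0.17  0.07  2.29  0.    0.78  0.25] F [-0.17 -1.39  0.78] op -0.0
((491.7334289550781, 64.21150207519531), (89.82463073730469, 120.12638092041016), 66.25511169433594) 1618
```

View pics/crop2.png

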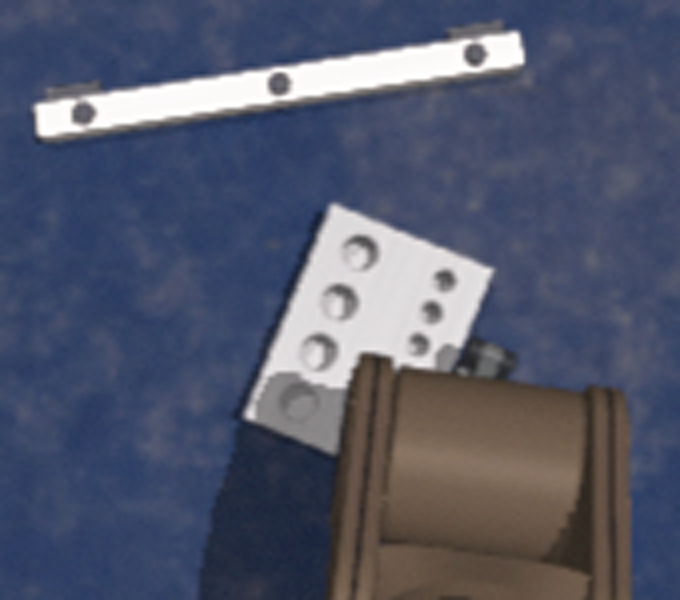

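```bash
python3 - <<'E'
from h import *
arc((491.7,64.2),66.3,list(np.arange(3,49,3)),along=40.4,back=55.8,z=12)
E
```

```text
[0.0012, -0.0028, -0.0041] [0.047, -0.002, -0.004] deg [2.7, -0.1, -0.2]
[0.0012, -0.0054, -0.0084] [0.099, -0.003, -0.004] deg [5.7, -0.1, -0.2]
[0.0012, -0.0078, -0.0128] [0.151, -0.003, -0.004] deg [8.7, -0.2, -0.2]
[0.0012, -0.0099, -0.0174] [0.204, -0.003, -0.004] deg [11.7, -0.2, -0.2]
[0.0012, -0.0118, -0.022] [0.256, -0.003, -0.004] deg [14.7, -0.2, -0.2]
[0.0012, -0.0135, -0.0268] [0.309, -0.003, -0.003] deg [17.7, -0.2, -0.2]
[0.0012, -0.0149, -0.0316] [0.361, -0.003, -0.003] deg [20.7, -0.2, -0.2]
[0.0012, -0.0161, -0.0365] [0.413, -0.003, -0.003] deg [23.7, -0.2, -0.2]
[0.0012, -0.017, -0.0415] [0.466, -0.003, -0.003] deg [26.7, -0.2, -0.2]
[0.0012, -0.0176, -0.0465] [0.518, -0.003, -0.003] deg [29.7, -0.2, -0.2]
[0.0012, -0.018, -0.0515] [0.57, -0.003, -0.003] deg [32.7, -0.2, -0.2]
[0.0012, -0.0181, -0.0565] [0.623, -0.003, -0.003] deg [35.7, -0.2, -0.2]
[0.0012, -0.0179, -0.0616] [0.675, -0.004, -0.003] deg [38.7, -0.2, -0.2]
[0.0012, -0.0175, -0.0666] [0.727, -0.004, -0.003] deg [41.7, -0.2, -0.2]
[0.0013, -0.0168, -0.0716] [0.78, -0.004, -0.003] deg [44.7, -0.2, -0.2]
[0.0013, -0.0159, -0.0765] [0.832, -0.004, -0.003] deg [47.7, -0.2, -0.2]
```

Request:
{"op": "play_rows", "data": {"claw": [255,255,255,255,255,255,255,255,255,255,255,255,255,255,255,255,255], "travel": [[0.001,-0.0028,-0.0041],[0.001,-0.0054,-0.0084],[0.001,-0.0078,-0.0128],[0.001,-0.0099,-0.0174],[0.001,-0.0118,-0.022],[0.001,-0.0135,-0.0268],[0.001,-0.0149,-0.0316],[0.001,-0.0161,-0.0365],[0.001,-0.017,-0.0415],[0.001,-0.0176,-0.0465],[0.001,-0.018,-0.0515],[0.001,-0.0181,-0.0565],[0.001,-0.0179,-0.0616],[0.001,-0.0175,-0.0666],[0.001,-0.0168,-0.0716],[0.001,-0.0159,-0.0765],[0.001,-0.0159,-0.0765]], "dr": [[0.047,0,0],[0.099,0,0],[0.151,0,0],[0.204,0,0],[0.256,0,0],[0.309,0,0],[0.361,0,0],[0.413,0,0],[0.466,0,0],[0.518,0,0],[0.57,0,0],[0.623,0,0],[0.675,0,0],[0.727,0,0],[0.78,0,0],[0.832,0,0],[0.832,0,0]]}}

```text
time: 5.35
eef_pos: [0.4479, 0.1065, 0.0121]
tcp_rot: [0.699, 0.113, -0.697, 0.113]
contact_force: [-2.9, 0.1, 1.7]
opening: -0.0
```

```bash
cat >> h.py <<'E'
def look(tag,g):
    st();d=grab('top',tag);r,k=pose(d,g);(cx,cy),(w,h),a=r
    if w>h: a-=90;w,h=h,w
    print('block',round(cx,1),round(cy,1),'size',round(w,1),round(h,1),'ang',round(a,2),'n',len(k))
    O=np.array([622.0,106.0]);b=np.radians(7.1);X=np.array([np.cos(b),np.sin(b)]);Y=np.array([-X[1],X[0]])
    e=np.array([cx,cy]);A=np.radians(a);x=np.array([np.cos(A),np.sin(A)]);y=np.array([-x[1],x[0]])
    for n,s in(('FL',60),('FR',-60)):
        q=e+45*x+s*y-O;print(n,(q@X).round(1),(q@Y).round(1))
    f=ctrl.get_state()['eef_pos'][:2]*1000-e;print('finger in block',(f@x).round(1),(f@y).round(1))
    im=cv2.imread(f'pics/{tag}.png')[150:300,250:420];cv2.imwrite(f'pics/c_{tag}.png',cv2.resize(im,None,fx=4,fy=4,interpolation=2))
E
python3 - <<'E'
from h import *
look('top3',(508,86))
E
```

```text
t 5.35 tcp [447.9 106.5  12.1] yaw_y -71.6 xax [ 0.002  0.001 -1.   ] q [0.01 0.13 2.22 0.   0.79 1.26] F [-2.94  0.08  1.68] op -0.0
block 514.9 87.5 size 90.0 120.3 ang 20.56 n 1599
FL -78.8 63.7
FR -50.8 -53.0
finger in block -56.0 41.1
```

View pics/c_top3.png

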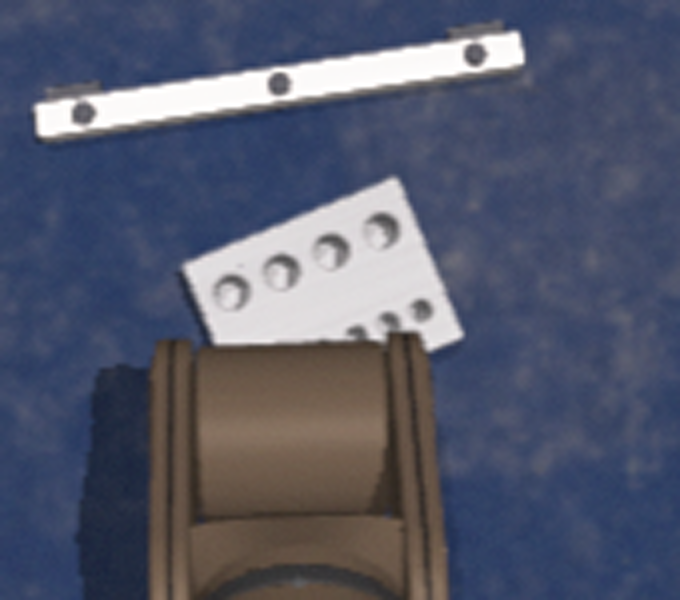

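```bash
python3 - <<'E'
from h import *
arc((514.9,87.5),20.56,[3,6,9,12,14],along=41.1,back=56,z=12)
E
```

```text
[0.0001, -0.003, -0.0042] [0.015, -0.003, 0.0] deg [0.9, -0.2, 0.0]
[0.0001, -0.0057, -0.0084] [0.067, -0.003, 0.0] deg [3.9, -0.2, 0.0]
[0.0001, -0.0083, -0.0128] [0.12, -0.003, 0.0] deg [6.9, -0.2, 0.0]
[0.0002, -0.0106, -0.0173] [0.172, -0.003, 0.001] deg [9.9, -0.2, 0.0]
[0.0002, -0.012, -0.0204] [0.207, -0.003, 0.001] deg [11.9, -0.2, 0.0]
```

Request:
{"op": "play_rows", "data": {"claw": [255,255,255,255,255,255,255], "travel": [[0,-0.003,-0.0042],[0,-0.0057,-0.0084],[0,-0.0083,-0.0128],[0,-0.0106,-0.0173],[0,-0.012,-0.0204],[0,-0.012,-0.0204],[0,-0.012,-0.0204]], "dr": [[0.03,0,0],[0.08,0,0],[0.13,0,0],[0.18,0,0],[0.215,0,0],[0.215,0,0],[0.215,0,0]]}}

```text
time: 6.1
eef_pos: [0.4631, 0.1243, 0.012]
tcp_rot: [0.707, 0.039, -0.705, 0.038]
contact_force: [-2.9, 0.7, -1.2]
opening: -0.004
```

```bash
python3 - <<'E'
from h import *
look('top4',(520,95))
E
```

```text
t 6.1 tcp [463.1 124.3  12. ] yaw_y -83.8 xax [ 0.002  0.002 -1.   ] q [0.05 0.17 2.18 0.   0.79 1.51] F [-2.92  0.73 -1.24] op -0.004
block 523.0 90.5 size 90.1 120.0 ang 7.54 n 1469
FL -55.6 57.2
FR -54.7 -62.8
finger in block -55.0 41.3
```

View pics/c_top4.png

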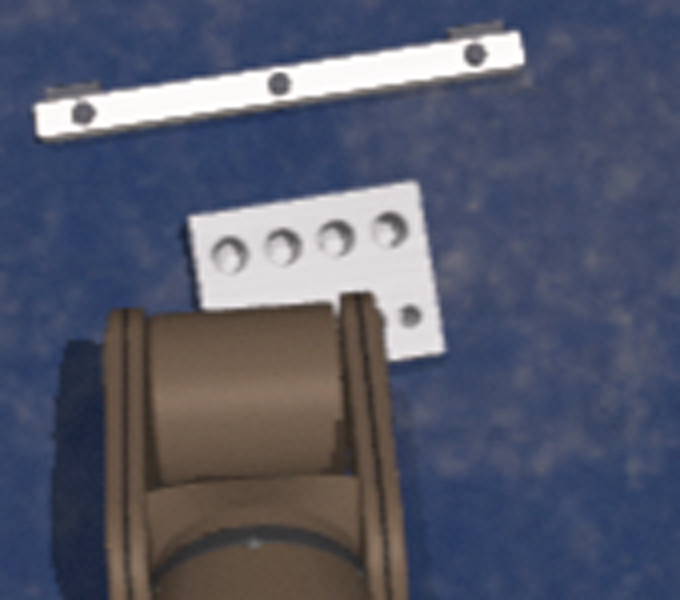

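The block is square to the rail, 0.4° off, with about 55 mm clear and centred along it. I'll back off, spread the fingertips partway for a wide contact, and line up behind the block's middle.

```bash
cat >> h.py <<'E'
def railt(x,y,z,dyaw=0):
    b=np.radians(7.1);X=np.array([np.cos(b),np.sin(b)]);Y=np.array([-X[1],X[0]]);q=np.array([622.,106.])+x*X+y*Y
    return (q[0],q[1],z,7.1-90+dyaw)
E
python3 - <<'E'
from h import *
st()
plan([railt(-178,38,12),railt(-178,-2.8,8)])
E
```

```text
t 6.15 tcp [463.1 124.3  11.9] yaw_y -83.8 xax [ 0.002  0.002 -1.   ] q [0.05 0.17 2.18 0.   0.79 1.51] F [-2.26  1.45  0.61] op 0.0
[-0.0001, 0.0002, 0.0225] [-0.016, -0.002, 0.001] deg [-0.9, -0.1, 0.1]
[0.0038, 0.041, 0.0219] [-0.016, -0.002, 0.001] deg [-0.9, -0.1, 0.1]
```

Request:
{"op": "play_rows", "data": {"claw": [255,255,128,128,128,128,128,128,128,128], "travel": [[0,0,0.012],[0,0,0.0225],[0,0.01,0.0225],[0.002,0.025,0.0225],[0.004,0.041,0.022],[0.004,0.041,0.022],[0.004,0.041,0.022],[0.004,0.041,0.022],[0.004,0.041,0.022],[0.004,0.041,0.022]], "dr": [[0,0,0],[-0.016,0,0],[-0.016,0,0],[-0.016,0,0],[-0.016,0,0],[-0.016,0,0],[-0.016,0,0],[-0.016,0,0],[-0.016,0,0],[-0.016,0,0]]}}

```text
time: 7.15
eef_pos: [0.4456, 0.0815, 0.0079]
tcp_rot: [0.707, 0.044, -0.705, 0.043]
contact_force: [1.0, 0.5, -1.9]
opening: 0.495
```

```bash
python3 - <<'E'
from h import *
look('top5',(523,90))
plan([railt(-158,-2.8,8),railt(-110,-2.8,8),railt(-101,-2.8,8)])
grab('wrist','w5')
E
```

```text
t 7.15 tcp [445.6  81.5   7.9] yaw_y -82.9 xax [ 0.002  0.002 -1.   ] q [-0.04  0.12  2.24  0.    0.77  1.4 ] F [ 1.05  0.51 -1.86] op 0.495
block 524.9 90.6 size 86.6 120.3 ang 7.55 n 1836
FL -53.7 57.1
FR -52.8 -62.9
finger in block -79.8 1.4
[-0.0001, 0.0003, -0.0201] [0.0, -0.002, 0.001] deg [0.0, -0.1, 0.1]
[0.0, 0.0003, -0.0681] [0.0, -0.002, 0.001] deg [0.0, -0.1, 0.1]
[0.0, 0.0003, -0.0771] [0.0, -0.002, 0.001] deg [0.0, -0.1, 0.1]
```

View pics/w5.png

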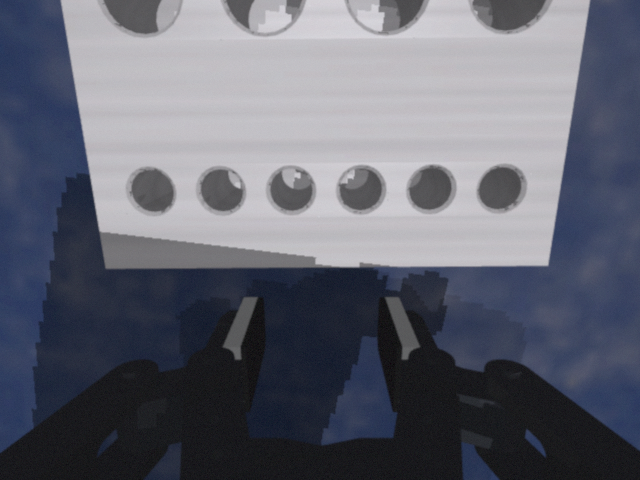

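The wrist view shows the spread tips at columns 243 and 402, straddling the block's middle (105 to 550) and parallel to its back face. I'll push straight, stopping short of the rail.

Request:
{"op": "play_rows", "data": {"claw": [128,128,128,128,128,128,128,128,128,128,128,128,128,128,128,128,128], "travel": [[0,0,-0.005],[0,0,-0.01],[0,0,-0.015],[0,0,-0.018],[0,0,-0.021],[0,0,-0.025],[0,0,-0.029],[0,0,-0.033],[0,0,-0.037],[0,0,-0.041],[0,0,-0.045],[0,0,-0.049],[0,0,-0.053],[0,0,-0.057],[0,0,-0.061],[0,0,-0.065],[0,0,-0.067]], "dr": [[0,0,0],[0,0,0],[0,0,0],[0,0,0],[0,0,0],[0,0,0],[0,0,0],[0,0,0],[0,0,0],[0,0,0],[0,0,0],[0,0,0],[0,0,0],[0,0,0],[0,0,0],[0,0,0],[0,0,0]]}}

```text
time: 8.95
eef_pos: [0.5097, 0.0898, 0.0071]
tcp_rot: [-0.704, -0.045, 0.707, -0.043]
contact_force: [-6.9, -0.6, 4.7]
opening: 0.496
```

```bash
python3 - <<'E'
from h import *
look('top6',(570,97))
plan([railt(-105,-2.8,8),railt(-101,-2.8,8)])
E
```

```text
t 8.95 tcp [509.7  89.8   7.1] yaw_y -82.9 xax [-0.005  0.001 -1.   ] q [-0.02  0.25  2.08  0.    0.81  1.42] F [-6.93 -0.55  4.65] op 0.496
block 587.0 98.3 size 45.5 120.0 ang 6.56 n 827
FL 9.9 56.3
FR 8.8 -63.7
finger in block -77.4 0.3
[-0.0009, 0.0006, -0.0081] [0.0, 0.004, 0.002] deg [0.0, 0.2, 0.1]
[-0.0009, 0.0006, -0.0121] [0.0, 0.004, 0.002] deg [0.0, 0.2, 0.1]
```

View pics/c_top6.png

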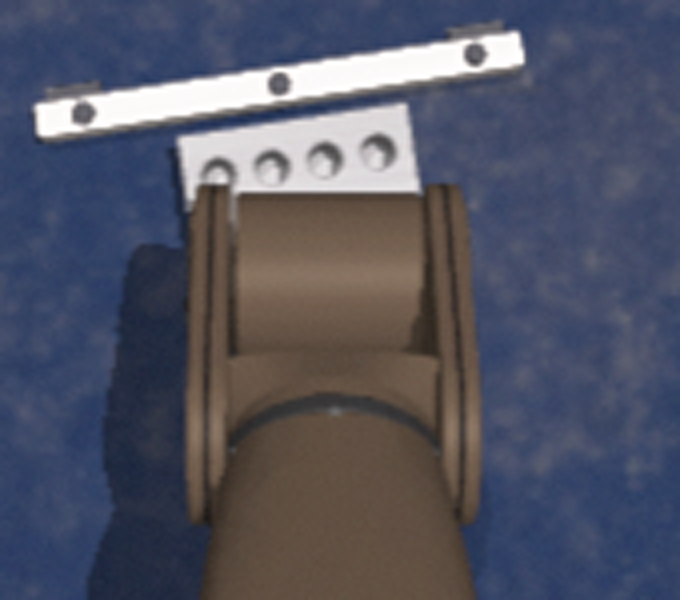

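Only the front half of the block top is visible here. Correcting for that, both front ends are about 12.5 to 13.5 mm from the rail and the block is square. I'll finish slowly.

Request:
{"op": "play_rows", "data": {"claw": [128,128,128,128,128,128,128,128,128], "travel": [[0,0,-0.003],[0,0,-0.005],[0,0,-0.007],[0,0,-0.009],[0,0,-0.01],[0,0,-0.011],[0,0,-0.012],[0,0,-0.013],[0,0,-0.013]], "dr": [[0,0,0],[0,0,0],[0,0,0],[0,0,0],[0,0,0],[0,0,0],[0,0,0],[0,0,0],[0,0,0]]}}

```text
time: 9.9
eef_pos: [0.5206, 0.0915, 0.0062]
tcp_rot: [-0.702, -0.045, 0.709, -0.043]
contact_force: [-6.1, -0.4, 3.2]
opening: 0.498
```

```bash
python3 - <<'E'
from h import *
look('top7',(580,100))
plan([railt(-101,-2.8,8)])
E
```

```text
t 9.9 tcp [520.6  91.5   6.2] yaw_y -82.9 xax [-0.011  0.001 -1.   ] q [-0.02  0.28  2.06  0.    0.82  1.43] F [-6.1  -0.39  3.21] op 0.498
block 596.2 99.4 size 48.7 120.1 ang 7.93 n 741
FL 17.7 57.3
FR 19.5 -62.7
finger in block -76.0 2.5
[-0.0018, 0.0009, -0.0014] [0.001, 0.01, 0.003] deg [0.0, 0.6, 0.2]
```

Request:
{"op": "play_rows", "data": {"claw": [128,128,128,128], "travel": [[-0.001,0,-0.003],[-0.001,0,-0.004],[-0.001,0,-0.005],[-0.001,0,-0.005]], "dr": [[0,0.01,0],[0,0.01,0],[0,0.01,0],[0,0.01,0]]}}

```text
time: 10.35
eef_pos: [0.5231, 0.092, 0.0062]
tcp_rot: [-0.703, -0.045, 0.708, -0.043]
contact_force: [-5.5, -0.9, 1.5]
opening: 0.498
```

```bash
python3 - <<'E'
from h import *
look('top8',(580,100))
E
```

```text
t 10.35 tcp [523.1  92.    6.2] yaw_y -82.8 xax [-0.007  0.002 -1.   ] q [-0.02  0.28  2.05  0.    0.82  1.43] F [-5.54 -0.87  1.52] op 0.498
block 580.8 97.4 size 86.4 119.8 ang 8.28 n 765
FL 1.8 57.5
FR 4.2 -62.5
finger in block -57.8 2.9
```

Request:
{"op": "play_rows", "data": {"claw": [128,128,128,128,128], "travel": [[-0.001,0,-0.003],[-0.001,0,-0.004],[-0.001,0,-0.005],[-0.001,0,-0.006],[-0.001,0,-0.006]], "dr": [[0,0.006,0],[0,0.006,0],[0,0.006,0],[0,0.006,0],[0,0.006,0]]}}

```text
time: 10.9
eef_pos: [0.5229, 0.0921, 0.0056]
tcp_rot: [-0.699, -0.045, 0.712, -0.044]
contact_force: [-16.0, -5.0, 10.7]
opening: 0.5
```

```bash
python3 - <<'E'
from h import *
look('top9',(580,100))
E
```

```text
t 10.9 tcp [522.9  92.1   5.6] yaw_y -82.8 xax [-0.018  0.001 -1.   ] q [-0.02  0.29  2.04  0.    0.83  1.43] F [-15.98  -5.    10.74] op 0.5
block 604.5 100.7 size 40.0 120.5 ang 4.91 n 660
FL 29.2 55.2
FR 24.6 -64.7
finger in block -82.1 -1.6
```

View pics/c_top9.png

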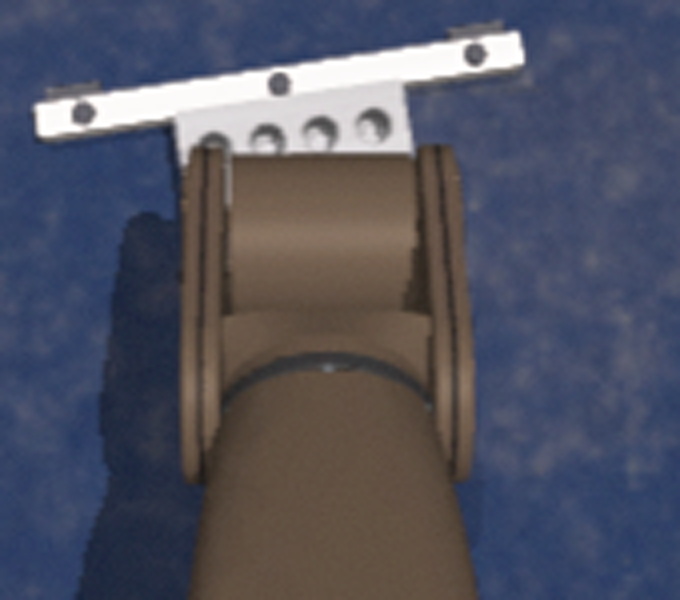

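The force rose to 16 N with no further motion, so the block is against the rail. I'll retreat and check with a clear view.

Request:
{"op": "play_rows", "data": {"claw": [128,128,128,128,128,128,128,128,128,128,128,128,128], "travel": [[0,0,0.005],[0,0,0.02],[-0.002,0,0.045],[-0.05,0,0.05],[-0.1,0,0.05],[-0.15,0,0.05],[-0.2,0.03,0.05],[-0.2,0.08,0.05],[-0.2,0.13,0.03],[-0.2,0.18,0],[-0.2,0.23,0],[-0.2,0.28,0],[-0.2,0.28,0]], "dr": [[0,0,0],[0,0,0],[0,0,0],[0,0,0],[0,0,0],[0,0,0],[0,0,0],[0,0,0],[0,0,0],[0,0,0],[0,0,0],[0,0,0],[0,0,0]]}}

```text
time: 12.25
eef_pos: [0.5623, -0.1905, 0.2045]
tcp_rot: [-0.7, -0.043, 0.712, -0.043]
contact_force: [-0.3, 0.1, 0.6]
opening: 0.499
```

```bash
python3 - <<'E'
from h import *
st();d=grab('top','top10')
p=cloud(d)*1000
# block top: depth near 45, exclude rail screws
q=p[170:260,270:400].reshape(-1,3);k=q[(q[:,2]>38)&(q[:,2]<52)]
r=cv2.minAreaRect(k[:,:2].astype(np.float32));print(r,len(k))
B=cv2.boxPoints(r)
b=np.radians(7.1);X=np.array([np.cos(b),np.sin(b)]);Y=np.array([-X[1],X[0]])
for c in B: print(((c-[622,106])@X).round(1),((c-[622,106])@Y).round(1))
for n,(x0,y0,x1,y1) in dict(rail=(255,155,385,187),bot=(155,215,190,245),beak=(172,155,210,190),case=(442,190,478,225),mark=(435,255,508,278)).items():
    k=p[y0:y1,x0:x1].reshape(-1,3);k=k[(k[:,2]>10)&(k[:,2]<(33 if n=='rail' else 200))];print(n,np.percentile(k,[1,50,99],axis=0).round(0).tolist())
im=cv2.imread('pics/top10.png')[145:285,240:400];cv2.imwrite('pics/c10.png',cv2.resize(im,None,fx=4,fy=4,interpolation=2))
grab('wrist','w10')
E
```

```text
t 12.25 tcp [ 562.3 -190.5  204.5] yaw_y -83.0 xax [-0.017 -0.    -1.   ] q [-0.49  0.14  1.8  -0.01  1.22  0.96] F [-0.32  0.12  0.59] op 0.499
((577.8682250976562, 97.34019470214844), (90.4885025024414, 120.36507415771484), 7.054750442504883) 2147
-90.1 57.1
-90.2 -63.3
0.3 -63.4
0.4 57.0
rail [[601.0, -19.0, 10.0], [630.0, 105.0, 25.0], [653.0, 233.0, 32.0]]
bot [[489.0, 393.0, 12.0], [510.0, 407.0, 73.0], [534.0, 433.0, 105.0]]
beak [[604.0, 349.0, 11.0], [630.0, 381.0, 46.0], [654.0, 403.0, 69.0]]
case [[517.0, -219.0, 15.0], [544.0, -189.0, 23.0], [574.0, -162.0, 28.0]]
mark [[404.0, -192.0, 10.0], [412.0, -168.0, 13.0], [420.0, -144.0, 18.0]]
```

View pics/c10.png

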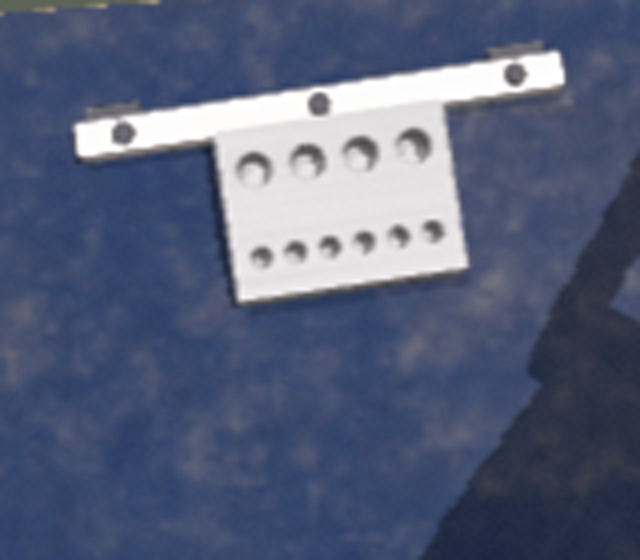

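```bash
python3 - <<'E'
from h import *
d=grab('scene','sc10')
im=cv2.imread('pics/sc10.png')[180:290,220:400];cv2.imwrite('pics/csc10.png',cv2.resize(im,None,fx=4,fy=4,interpolation=2))
E
```

```text
(no output)
```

View pics/csc10.png

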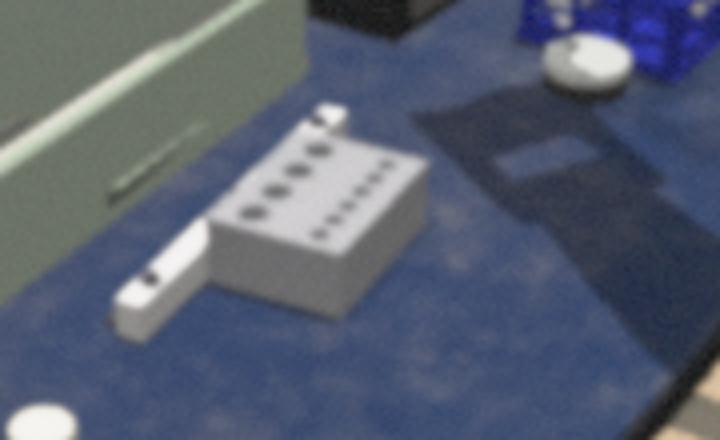

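The block lies flush: its front ends are at rail x of about +0.3 and +0.4 mm, at y = +57 and -63 mm, and it is parallel to the rail within 0.1°. The bottle, beaker and case haven't moved. The marker is partly hidden by the arm, and its visible end is where it was.

```bash
python3 - <<'E'
from h import *
print(ctrl.sign_off());st()
E
```

```text
the job is handed in; nothing more can be done
None
the job is handed in; nothing more can be done
```

The block is home: its wide-well side lies flush against the rail, and the job was handed in at about 12.4 s of the 72 s allowed. No verdict is reported.

- **Turning:** I pushed only the back side near its left end with the shut fingertips, in three short arcs with a look after each. I did not need to alternate corners. The block then faced the rail within about 0.5°, with about 55 mm clear.
- **Pushing home:** I pushed straight with the fingertips half spread until the force rose to about 16 N and the block stopped moving. I then retreated clear of it.
- **Final check, block:** Both front ends measured within 0.5 mm of the rail face, inside the roughly 2 mm calibration error. The block is parallel to the rail within 0.1°, and its ends sit at y = +57 and -63 mm on a rail that runs to ±130 mm.
- **Final check, other items:** The bottle, beaker and case read within about 2 mm of where they started. The marker was partly hidden by the arm. Its visible end was within about 1 mm of where it started, but I could not re-measure the rest.
- **Readings that disagreed:** While the arm hid part of the block during the final push, the fitted angles scattered between 4.9° and 8.3°, against 7.1° for the rail. The clear view afterwards settled it.

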